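# Serve walnuts from the lever dispenser without slamming its lid

### The arm

A 6-joint arm with a two-finger parallel gripper is mounted at the origin on the work surface. World frame = base frame: x ahead of the robot, y to its left, z up, the work surface at z = 0. Lengths are in mm, angles in rad, forces in N, time in s.
With the tool pointing down it reaches from about 350 to 775 mm from the base axis. Payload 7.3 kg.
Tool frame: the origin (TCP) lies between the finger pads; the fingertips stand 14 mm ahead of it and the grasp point (between the pads) lies 5 mm behind it; y points along the fingers, z is the direction in which the jaws open and shut, and the axes are right-handed (so a half turn about y gives the same grasp; the last joint's range is limited). The gripper opens to 92 mm and grips with 3 to 60 N. Pads are 19 mm wide; open, the fingers measure 130 mm over their backs; the gripper's body (75 mm by 190 mm) begins 47 mm behind the grasp point.
Start: joints at [-1.396, 0.342, 1.524, -0, 1.275, -0.146], TCP at [165.568, -498.227, 240.741] pointing down, gripper open.
Joint ranges: [-2.53, 2.53], [-0.77, 2.02], [0.04, 2.7], [-1, 4.14], [0.28, 2.66], [-3.11, 3.11]. Speed limits (rad/s): [2.57, 2.57, 3.14, 3.14, 3.14, 3.14].

### API

Orientations are given as [roll, pitch, yaw] about the fixed x, y, z axes, in that order (R = Rz(yaw) Ry(pitch) Rx(roll)).
In Python, from plant import bot, vision, order gives the robot as it stands.
- The arm moves only by the tool apply_moves, never from a script. Its argument "rows" is a list of rows, each a list of 3 entries, a list of its own where there are three numbers: the shift along the tool's x, y, z in cm, then the turn about the tool's y in rad, then the finger opening in cm, from 0 to 9.18. A call has 1 to 5 rows; each row is the pose to reach, as a shift and turn from the pose measured when the call began, along the tool's axes at that moment; what a row does not reach only later rows make up. A row lasts 1/8 s, in which the tool goes at most 62.5 mm and 10.7 degrees, less where a joint would pass 70% of its speed; a pose out of reach is approached as far as the arm can. A call with a gripper value outside its range is refused whole. The fingers move at their own pace and stop on an object; the grip force is fixed at half the most. Time passes only in rows, so rows that repeat a pose let the fingers close. It gives the time, the measured TCP pose, the force and the opening at its end, in the units of the state.
- bot.get_obs(): the state, without advancing time (a new reading comes with each control period).
- vision.capture(name): name is "scene" or "top" or "wrist"; returns the picture (384x512x3 uint8, red, green, blue); there is no depth.
- vision.camera_info(name): a dict with "mtx" (3x3 intrinsics, pixels), "rvec" (rotation vector, rad) and "tvec" (3), from world to camera coordinates, as OpenCV has them. Camera axes: x right, y down, z forward; pixel columns grow to the right and rows downward; lengths in mm; the calibration is good to about 2 mm. A picture is of the moment at which its call begins: read the wrist's pose just before it. camera_info takes no time and is no camera call; for the wrist camera it gives the pose at the moment of the call.
- order.close_job(): hands the job in, once; it reports no verdict.
The state is a dict: "time": time; "joint_positions": joint angles; "dq": joint speeds; "tau": joint torques, N m; "tool_pos": TCP position; "tcp_rot": TCP orientation; "contact_force": force on the tool from outside, world axes, zero at the start; "moment": the same for the moment, N m; "grip_width": finger opening in mm.
Only numpy, scipy, OpenCV 4.12 (cv2) and the standard library are available. Lean on these libraries where they do the work, as an engineer would, in place of code of your own. Each camera call takes 0.05 s, during which the arm holds its last target.

### The job

Press the red bar of the walnut dispenser's lever all the way down so that the yellow lid swings wide open and all three walnuts roll into the catch tray, then ease the lever back up so that the lid closes gently, without slamming, and stay clear. Work the lever only: do not touch the lid or the walnuts, and leave the canister, tongs and spoon where they lie.

Things in the scene. Friction and masses are not known exactly. Their poses are not given: they have to be found in the camera images.
- dispenser: White and clear plastic walnut dispenser, fixed. Origin on the counter under its chute; own +x is the way walnuts roll out, +y the lever side, z up. Covered chute: x -116 to 22, y -27 to 27 mm, top at z 181 mm, sloping down to +x, closed there by the yellow lid. Open catch tray ahead: x 20 to 196, y -66 to 66 mm, walls 60 mm high. A bearing post stands at x -15 to 5, y 49 to 55 mm.
- tray (a point): Middle of the catch tray's floor (x 108, y 0, z 20 mm in the dispenser frame; same axes); the inside reaches 83 mm either way in x and 61 mm in y.
- lever (a joint): Lever and lid angle, rad: 0 lid shut, lever up; 0.9 at the stop, lever fully down, lid wide open. A spring always pushes it to 0: let go, the lid snaps shut at many rad/s. Pressing the bar takes 2 to 3 N at first, 4 to 5 N at the bottom. The walnuts roll out within about 1.5 s of the lid standing open.
- lever_bar (a point): Centre of the red press bar on the lever's end: level, round, 18 mm thick, 50 mm long along the dispenser's y. It swings on a 90 mm radius about the axle, which runs along y at x -5, z 165 mm (dispenser frame). At joint angle q it is at x = -5 - 90 cos(0.611 - q), y = 85, z = 165 + 90 sin(0.611 - q) mm: z 217 with the lid shut, 139 at the stop. A thin rod joins it to the axle.
- lid: Yellow lid, 44 by 87 mm, 4 mm thick, over the chute's mouth, rigidly linked to the lever. Origin on the axle, midway across the chute. Shut, it hangs down and slants out to +x; open, it sticks out nearly level to +x over the tray.
- canister: Loose steel canister with a dark twist cap, 86 mm diameter, 138 mm high, origin at the centre of its underside. A bystander.
- tongs: Loose steel tongs lying flat along their own x, about 210 mm long, 50 mm wide, 22 mm high, origin underneath the middle. A bystander.
- spoon: Loose white spoon lying along its own x, 140 mm long, origin underneath. A bystander.
- walnut_a: Loose walnut, a ball of 38 mm diameter, origin at its centre. Starts in the chute behind the lid, in line with the others.
- walnut_b: Loose walnut, a ball of 38 mm diameter, origin at its centre. Starts in the chute behind the lid, in line with the others.
- walnut_c: Loose walnut, a ball of 38 mm diameter, origin at its centre. Starts in the chute behind the lid, in line with the others.

How it is judged:
By the outcome, as a careful person would: the job done as asked, in the order asked, and still so for the second after the job is handed in, with the robot touching nothing.
It also fails if it takes over 48 s, if anything falls off the work surface, if the arm or the gripper's body presses on something with over 40 N, if the wrist force passes 120 N, or if a joint passes its speed limit or range.

## Working session

There is one attempt and no reset: what is moved stays moved. The work goes in short steps, Python scripts to look and compute and a tool call to move; the robot and the scene stay as the last step left them, time stands still between calls to the robot, and variables do not carry over. Pictures are saved under pics/ and viewed, and the job is handed in when it is done.

Besides the shell and the picture viewer there is one more tool, called as name([rows], argument=value, ...), one row to a line, values as JSON. apply_moves: Moves the arm, as the interface text tells. Its arguments: {"type":"object","properties":{"rows":{"type":"array","items":{"type":"array"}}},"required":["rows"]}

```bash
ls; mkdir -p pics; python3 - <<'E'
from plant import bot, vision, order
import cv2,numpy as np
print(bot.get_obs())
for n in("scene","top"):
    im=vision.capture(n); cv2.imwrite(f"pics/{n}0.png",im[:,:,::-1]); print(n,vision.camera_info(n))
E
```

```text
pics
{'time': 0.0, 'joint_positions': array([-1.39601367e+00,  3.42744142e-01,  1.52502044e+00,  5.85588914e-06,
        1.27540908e+00, -1.45993254e-01]), 'dq': array([-4.71523936e-04, -9.83171997e-05, -3.68801060e-04,  5.09649758e-04,
       -1.53057744e-03,  6.37599947e-04]), 'tau': array([-1.06962285e-03, -4.31236124e+01, -2.44219315e+01,  7.14340713e-02,
        5.59554377e-02, -1.36664776e-04]), 'tool_pos': array([ 165.49159911, -497.82320012,  240.03264431]), 'tcp_rot': array([-1.57235970e+00,  2.35537149e-04, -2.82081863e+00]), 'contact_force': array([ 0.09576302, -0.40299806, -0.27218609]), 'moment': array([-0.02423106,  0.01423393, -0.05103948]), 'grip_width': 91.58133303652446}
scene {'mtx': array([[403.10405963,   0.        , 258.32619977],
       [  0.        , 403.10405963, 191.72207541],
       [  0.        ,   0.        ,   1.        ]]), 'rvec': array([ 2.08002935,  1.6099111 , -0.48238638]), 'tvec': array([-187.89846619, -350.57170251, 1318.09155682])}
top {'mtx': array([[486.12524129,   0.        , 245.16134416],
       [  0.        , 486.12524129, 192.83927709],
       [  0.        ,   0.        ,   1.        ]]), 'rvec': array([ 2.20988167, -2.15678855,  0.08167727]), 'tvec': array([  13.63523961,  586.95551938, 1307.21353057])}
```

View pics/scene0.png

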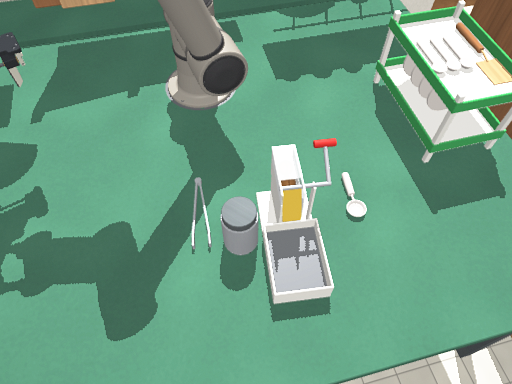

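View pics/top0.png

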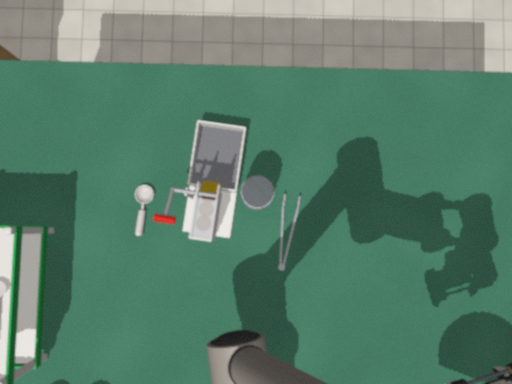

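The scene view shows the red bar at about (325,143), the yellow lid at (291,207) and the canister at (240,225). The top view shows the bar at (164,219), tray corners at about (198,122), (245,127), (188,185) and (238,190), the spoon at (142,210), the canister at (258,192) and the tongs at (287,230).

```bash
cat > h.py <<'E'
from plant import bot, vision, order
import cv2,numpy as np
def ray(n,px):
    c=vision.camera_info(n);R=cv2.Rodrigues(c["rvec"])[0];t=c["tvec"]
    d=R.T@np.linalg.inv(c["mtx"])@np.array([px[0],px[1],1.]);return -R.T@t,d/np.linalg.norm(d)
def plane(n,px,z):
    o,d=ray(n,px);return o+d*(z-o[2])/d[2]
def tri(a,pa,b,pb):
    o1,d1=ray(a,pa);o2,d2=ray(b,pb)
    s=np.linalg.lstsq(np.c_[d1,-d2],o2-o1,rcond=None)[0]
    p,q=o1+s[0]*d1,o2+s[1]*d2;return (p+q)/2,np.linalg.norm(p-q)
def proj(n,p):
    c=vision.camera_info(n);return cv2.projectPoints(np.float64(p).reshape(-1,1,3),c["rvec"],c["tvec"],c["mtx"],None)[0].reshape(-1,2)
def red(im):
    h=cv2.cvtColor(im,cv2.COLOR_RGB2HSV);m=(((h[...,0]<6)|(h[...,0]>174))&(h[...,1]>190)&(h[...,2]>90)).astype(np.uint8)
    n,l,s,c=cv2.connectedComponentsWithStats(m);i=1+np.argmax(s[1:,4]);return c[i],s[i],cv2.minAreaRect(np.argwhere(l==i)[:,::-1].astype(np.float32))
E
python3 - <<'E'
from h import *
S=cv2.imread("pics/scene0.png")[:,:,::-1];T=cv2.imread("pics/top0.png")[:,:,::-1]
a,b=red(S),red(T);print(a);print(b)
print(tri("scene",a[0],"top",b[0]), plane("top",b[0],217))
bx=cv2.boxPoints(b[2]);print([plane("top",p,217).round(1) for p in bx])
for px in((198,122),(245,127),(238,190),(188,185)): print(plane("top",px,60).round(1))
w=cv2.resize(T[100:260,120:300],None,fx=4,fy=4,interpolation=cv2.INTER_CUBIC);cv2.imwrite("pics/topz.png",cv2.resize(w,(675,600))[:,:,::-1])
w=cv2.resize(S[120:310,180:400],None,fx=3.1,fy=3.1,interpolation=cv2.INTER_CUBIC);cv2.imwrite("pics/scenez.png",w[:,:,::-1])
E
```

```text
(array([323.95945946, 144.31081081]), array([314, 141,  22,   7,  74], dtype=int32), ((324.4061279296875, 144.47174072265625), (21.118927001953125, 5.945643901824951), 2.726310968399048))
(array([163.99099099, 218.54054054]), array([154, 215,  21,   8, 111], dtype=int32), ((164.05999755859375, 218.57997131347656), (19.79899024963379, 5.656854629516602), 8.13010311126709))
(array([506.99320033, 213.59743338, 214.37854705]), np.float64(3.259611086119312)) [507.45648716 214.73273481 217.        ]
[array([503.5, 238.1, 217. ]), array([516.6, 236.8, 217. ]), array([511.2, 191. , 217. ]), array([498.2, 192.4, 217. ])]
[771.2 159.1  60. ]
[760.7  32.6  60. ]
[590.7  47.1  60. ]
[600.8 180.3  60. ]
```

View pics/topz.png

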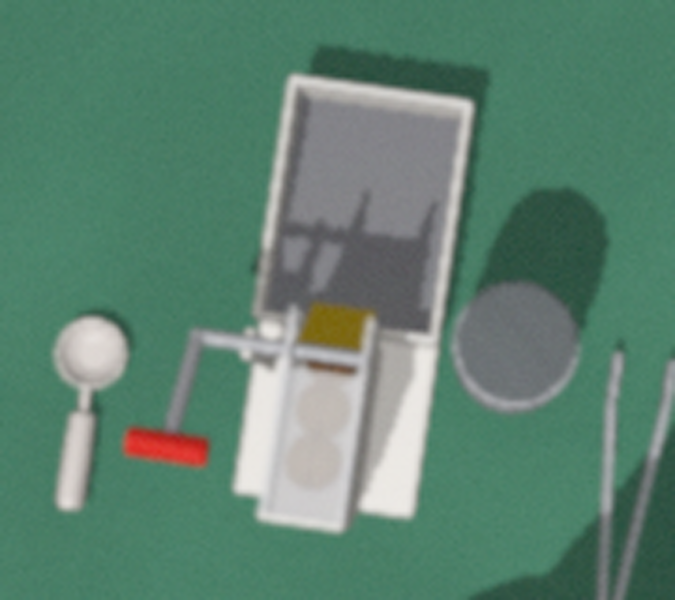

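View pics/scenez.png

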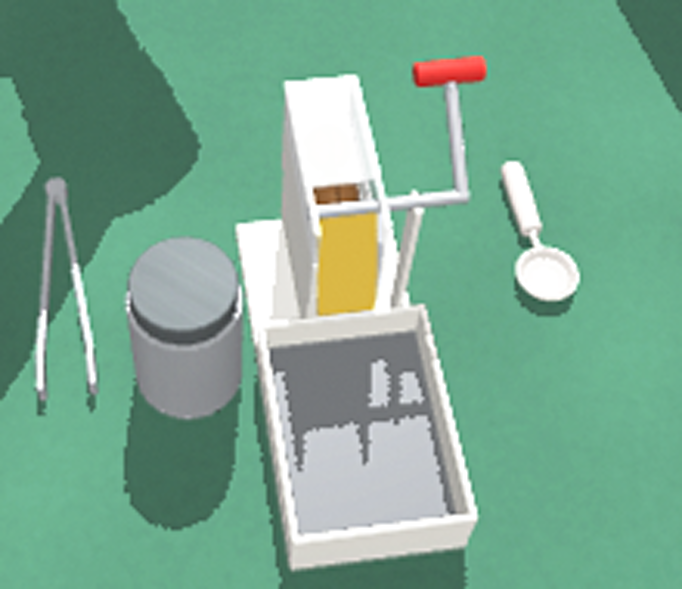

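```bash
python3 - <<'E'
from h import *
W=[plane("top",(x/3.75+120-.4,y/3.75+100-.4),60)[:2] for x,y in((291,75),(474,98),(440,340),(256,318))]+[plane("top",(164,218.55),217)[:2]]
D=np.array([(196,66),(196,-66),(20,-66),(20,66),(-78.7,85)],float);W=np.array(W)
dc,wc=D.mean(0),W.mean(0);U,_,V=np.linalg.svd((D-dc).T@(W-wc));R=V.T@U.T
th=np.arctan2(R[1,0],R[0,0]);o=wc-R@dc;print("yaw",th,"o",o,"res",(W-(D@R.T+o)).round(1).tolist())
P=lambda x,y,z:np.r_[R@[x,y]+o,z]
for q in(0,.3,.6,.9):print(q,P(-5-90*np.cos(.611-q),85,165+90*np.sin(.611-q)).round(1))
b=P(-78.7,85,217);print(proj("scene",b),proj("top",b))
for xy in((196,66),(196,-66)):print(proj("scene",P(*xy,60)))
E
```

```text
yaw -0.11557675621069247 o [576.15756364 118.60750359] res [[-0.8, -0.1], [0.9, -0.4], [1.5, -0.8], [-1.2, -1.2], [-0.3, 2.6]]
0 [507.8 212.1 216.6]
0.3 [495.9 213.5 192.5]
0.6 [491.6 214.  166. ]
0.9 [495.3 213.6 139.4]
[[324.36019792 143.89130445]] [[165.12260178 218.42644646]]
[[334.57548131 288.3091805 ]]
[[274.469107   296.45969149]]
```

Pose fit: residuals are under 3 mm, dispenser yaw is -0.116, and the bar is at (507.5, 213, 217). It reprojects to within about 1 px in both views.

apply_moves([
  [[-6,-1.5,-2],0,0],
  [[-12,-3,-4],0,0],
  [[-18,-5,-6.5],0,0],
  [[-24,-6,-8.7],0,0],
  [[-30,-6,-11],0,0],
])

```text
time: 0.72
tool_pos: [406.0, -306.7, 300.6]
tcp_rot: [-1.571, 0.001, -2.821]
contact_force: [0.6, -0.2, -0.6]
grip_width: 46.9
```

```bash
cat > go.py <<'E'
import sys
from h import *
from scipy.spatial.transform import Rotation as Ro
s=bot.get_obs();R=Ro.from_euler("xyz",s["tcp_rot"]).as_matrix()
print("t",s["time"],"pos",s["tool_pos"].round(1),"rot",s["tcp_rot"].round(3),"F",s["contact_force"].round(1),"w",round(s["grip_width"],1),"q",s["joint_positions"].round(2))
t=np.array(list(map(float,sys.argv[1:4])))
ty=-0.1156-np.pi; d=(ty-s["tcp_rot"][2]+np.pi)%(2*np.pi)-np.pi
print("shift cm",(R.T@(t-s["tool_pos"])/10).round(2),"turn y",round(-d,3))
E
python3 go.py 480 -150 300
```

```text
t 0.725 pos [ 406.  -306.7  300.6] rot [-1.571e+00  1.000e-03 -2.821e+00] F [ 0.6 -0.2 -0.6] w 46.9 q [-0.8   0.27  1.46  0.    1.41  0.45]
shift cm [-11.96   0.07 -12.54] turn y 0.436
```

apply_moves([
  [[-3.2,0,-4.3],0.09,0],
  [[-6.4,0,-8.7],0.18,0],
  [[-9.6,0,-13],0.27,0],
  [[-12.9,0,-17.4],0.36,0],
  [[-16,0,-21.7],0.436,0],
])

```text
time: 1.35
tool_pos: [489.6, -48.5, 300.5]
tcp_rot: [-1.571, 0.0, 3.023]
contact_force: [0.7, 0.3, -0.2]
grip_width: 0.9
```

```bash
python3 go.py 507 214 270
```

```text
t 1.35 pos [489.6 -48.5 300.5] rot [-1.571  0.     3.023] F [ 0.7  0.3 -0.2] w 0.9 q [-0.25  0.24  1.5   0.    1.4   1.43]
shift cm [  1.37   3.06 -26.27] turn y -0.003
```

apply_moves([
  [[0.3,0,-5.3],0,0],
  [[0.6,0,-10.6],0,0],
  [[0.9,0.5,-16],0,0],
  [[1.2,1,-21.3],0,0],
  [[1.4,2,-26.3],0,0],
])

```text
time: 1.98
tool_pos: [506.6, 216.2, 280.4]
tcp_rot: [-1.571, 0.0, 3.024]
contact_force: [0.9, -0.1, 0.4]
grip_width: 0.6
```

```bash
python3 go.py 507 214 242; python3 - <<'E'
from h import *
S=vision.capture("scene")
w=cv2.resize(S[60:240,220:420],None,fx=3.3,fy=3.3,interpolation=cv2.INTER_CUBIC);cv2.imwrite("pics/s1.png",w[:,:,::-1])
T=vision.capture("top")
w=cv2.resize(T[150:270,100:260],None,fx=4,fy=4,interpolation=cv2.INTER_CUBIC);cv2.imwrite("pics/t1.png",w[:,:,::-1])
E
```

```text
t 1.975 pos [506.6 216.2 280.4] rot [-1.571  0.     3.024] F [ 0.9 -0.1  0.4] w 0.6 q [0.26 0.36 1.38 0.   1.4  1.95]
shift cm [-0.06  3.84  0.22] turn y -0.002
```

View pics/s1.png

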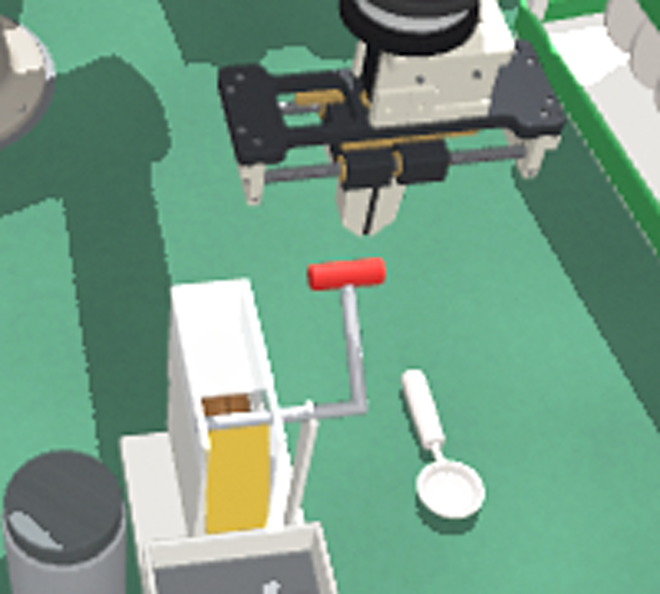

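View pics/t1.png

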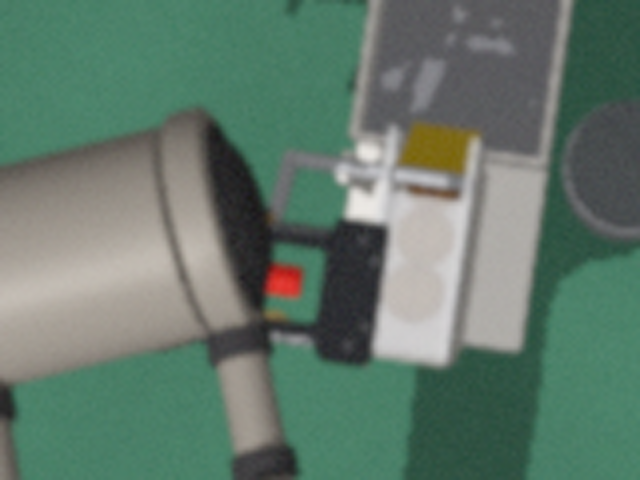

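The closed fingertips stand directly above the bar: scene crop tip at (368,235), bar at (346,273). The gripper body is well above the chute, so I'm descending.

apply_moves([
  [[0,1.2,0],0,0],
  [[0,2.4,0],0,0],
  [[0,3.2,0],0,0],
  [[0,3.6,0],0,0],
  [[0,3.8,0],0,0],
])

```text
time: 2.7
tool_pos: [505.7, 218.0, 240.7]
tcp_rot: [-1.572, -0.003, 3.028]
contact_force: [0.6, -0.3, 0.2]
grip_width: 0.3
```

apply_moves([
  [[0.1,0.2,0],0,0],
  [[0.2,0.5,0],0,0],
  [[0.35,0.8,0],0,0],
  [[0.5,1.1,0],0,0],
  [[0.65,1.4,0],0,0],
])

```text
time: 3.32
tool_pos: [498.9, 218.9, 227.0]
tcp_rot: [-1.572, -0.003, 3.028]
contact_force: [-2.8, -0.1, 5.1]
grip_width: 0.4
```

```bash
python3 go.py 496 213.5 215.5;python3 go.py 491.6 214 189; python3 - <<'E'
from h import *
S=vision.capture("scene")
w=cv2.resize(S[60:240,220:420],None,fx=3.3,fy=3.3,interpolation=cv2.INTER_CUBIC);cv2.imwrite("pics/s2.png",w[:,:,::-1])
E
```

```text
t 3.325 pos [498.9 218.9 227. ] rot [-1.572e+00 -3.000e-03  3.028e+00] F [-2.8 -0.1  5.1] w 0.4 q [0.27 0.39 1.49 0.   1.26 1.96]
shift cm [0.22 1.15 0.57] turn y 0.002
t 3.325 pos [498.9 218.9 227. ] rot [-1.572e+00 -3.000e-03  3.028e+00] F [-2.8 -0.1  5.1] w 0.4 q [0.27 0.39 1.49 0.   1.26 1.96]
shift cm [0.65 3.8  0.58] turn y 0.002
```

View pics/s2.png

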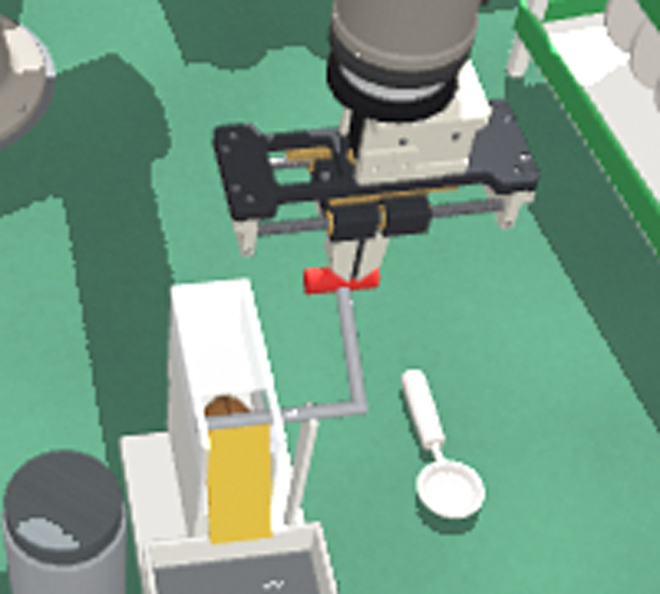

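Contact is on the bar's centre (crop (350,280)) at about 5 N, and the lid is starting to lift. Now I'll press along the arc to the stop.

apply_moves([
  [[0.2,0.9,0.1],0,0],
  [[0.35,1.8,0.2],0,0],
  [[0.45,2.7,0.3],0,0],
  [[0.5,3.6,0.4],0,0],
  [[0.5,4.4,0.4],0,0],
])

```text
time: 4.0
tool_pos: [492.9, 215.4, 181.8]
tcp_rot: [-1.571, -0.004, 3.028]
contact_force: [-2.5, 1.3, 3.4]
grip_width: 0.1
```

```bash
python3 go.py 495.3 213.6 162.4
```

```text
t 4.0 pos [492.9 215.4 181.8] rot [-1.571 -0.004  3.028] F [-2.5  1.3  3.4] w 0.1 q [0.27 0.42 1.58 0.   1.15 1.95]
shift cm [-0.27  1.94  0.16] turn y 0.002
```

apply_moves([
  [[0.0,0.6,0.0],0,0],
  [[-0.1,1.1,0.0],0,0],
  [[-0.2,1.5,0.0],0,0],
  [[-0.25,1.8,0],0,0],
  [[-0.25,2.0,0],0,0],
])

```text
time: 4.62
tool_pos: [495.5, 215.0, 161.9]
tcp_rot: [-1.571, -0.003, 3.028]
contact_force: [-3.2, -0.5, 9.6]
grip_width: 0.1
```

```bash
python3 go.py 495.3 213.6 162.4; python3 - <<'E'
from h import *
S=vision.capture("scene")
w=cv2.resize(S[90:310,210:430],None,fx=2.7,fy=2.7,interpolation=cv2.INTER_CUBIC);cv2.imwrite("pics/s3.png",w[:,:,::-1])
E
```

```text
t 4.625 pos [495.5 215.  161.9] rot [-1.571e+00 -3.000e-03  3.028e+00] F [-3.2 -0.5  9.6] w 0.1 q [0.27 0.45 1.6  0.   1.1  1.95]
shift cm [ 0.01 -0.05  0.14] turn y 0.002
```

View pics/s3.png

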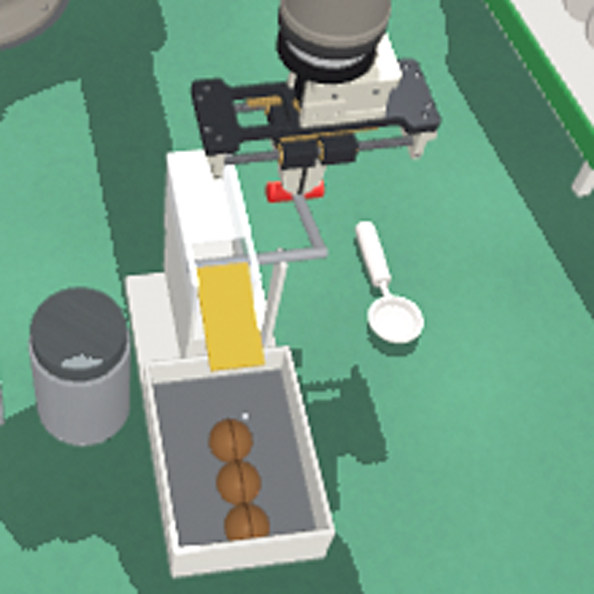

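All three walnuts are already in the tray (crop (230,440), (238,482), (247,522)) and the lid stands open. The 9.6 N reading suggests the stop. I'll press 1 mm further to confirm it and hold a moment.

apply_moves([
  [[0,0.1,0],0,0],
  [[0,0.15,0],0,0],
  [[0,0.15,0],0,0],
  [[0,0.15,0],0,0],
  [[0,0.15,0],0,0],
])

```text
time: 5.3
tool_pos: [495.6, 215.0, 161.7]
tcp_rot: [-1.572, -0.002, 3.028]
contact_force: [-5.9, -0.9, 11.6]
grip_width: 0.5
```

apply_moves([
  [[0,0,0],0,0],
  [[0,0,0],0,0],
  [[0,0,0],0,0],
  [[0,0,0],0,0],
  [[0,0,0],0,0],
])

```text
time: 5.92
tool_pos: [495.7, 214.9, 162.1]
tcp_rot: [-1.572, -0.002, 3.028]
contact_force: [-3.3, 0.8, 7.5]
grip_width: 0.3
```

```bash
python3 go.py 491.6 214 189; python3 - <<'E'
from h import *
S=vision.capture("scene")
w=cv2.resize(S[90:310,210:430],None,fx=2.7,fy=2.7,interpolation=cv2.INTER_CUBIC);cv2.imwrite("pics/s4.png",w[:,:,::-1])
E
```

```text
t 5.925 pos [495.7 214.9 162.1] rot [-1.572e+00 -2.000e-03  3.028e+00] F [-3.3  0.8  7.5] w 0.3 q [0.27 0.45 1.6  0.   1.1  1.95]
shift cm [ 0.4  -2.69  0.13] turn y 0.002
```

View pics/s4.png

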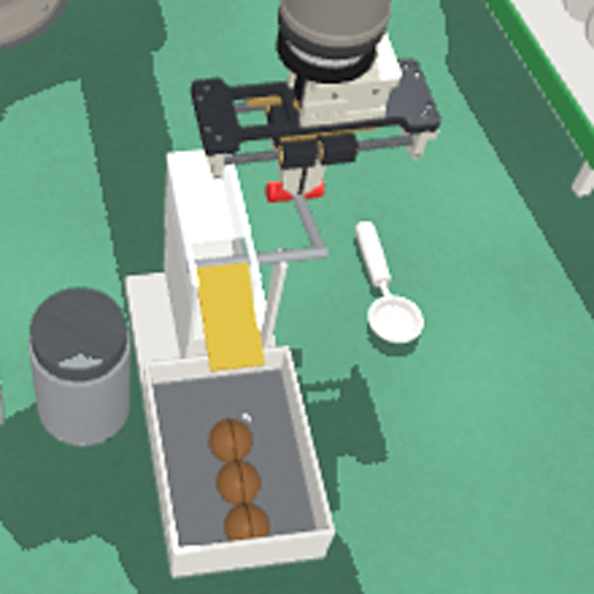

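Lever confirmed at the stop: the push gave no further travel and the force rose. The walnuts haven't moved. Now I'll ease it up slowly along the arc.

apply_moves([
  [[0.06,-0.25,0],0,0],
  [[0.12,-0.5,0],0,0],
  [[0.17,-0.75,0],0,0],
  [[0.22,-1.0,0],0,0],
  [[0.26,-1.25,0],0,0],
])

```text
time: 6.6
tool_pos: [493.8, 215.1, 175.1]
tcp_rot: [-1.572, -0.0, 3.028]
contact_force: [2.2, -0.3, 3.9]
grip_width: 0.7
```

apply_moves([
  [[0.02,-0.25,0],0,0],
  [[0.04,-0.5,0],0,0],
  [[0.06,-0.75,0],0,0],
  [[0.08,-1.0,0],0,0],
  [[0.09,-1.25,0],0,0],
])

```text
time: 7.22
tool_pos: [493.0, 215.3, 187.7]
tcp_rot: [-1.572, 0.0, 3.028]
contact_force: [2.1, -0.5, 2.9]
grip_width: 0.4
```

```bash
python3 go.py 493 214 202
```

```text
t 7.225 pos [493.  215.3 187.7] rot [-1.572  0.     3.028] F [ 2.1 -0.5  2.9] w 0.4 q [0.27 0.41 1.57 0.   1.16 1.95]
shift cm [-0.02 -1.43  0.12] turn y 0.002
```

apply_moves([
  [[0,-0.25,0],0,0],
  [[-0.02,-0.5,0],0,0],
  [[-0.05,-0.75,0],0,0],
  [[-0.08,-1.0,0],0,0],
  [[-0.11,-1.25,0],0,0],
])

```text
time: 7.85
tool_pos: [494.0, 215.1, 200.4]
tcp_rot: [-1.572, -0.0, 3.028]
contact_force: [1.1, 0.5, 2.0]
grip_width: 0.3
```

apply_moves([
  [[-0.05,-0.25,0],0,0],
  [[-0.1,-0.5,0],0,0],
  [[-0.15,-0.75,0],0,0],
  [[-0.22,-1.0,0],0,0],
  [[-0.29,-1.25,0],0,0],
])

```text
time: 8.48
tool_pos: [496.9, 214.8, 213.0]
tcp_rot: [-1.572, -0.0, 3.028]
contact_force: [1.2, -1.1, 1.1]
grip_width: 0.4
```

```bash
python3 go.py 508 214 240
```

```text
t 8.475 pos [496.9 214.8 213. ] rot [-1.572 -0.     3.028] F [ 1.2 -1.1  1.1] w 0.4 q [0.27 0.39 1.52 0.   1.22 1.95]
shift cm [-1.11 -2.7  -0.05] turn y 0.002
```

apply_moves([
  [[-0.06,-0.18,0],0,0],
  [[-0.12,-0.36,0],0,0],
  [[-0.19,-0.54,0],0,0],
  [[-0.26,-0.72,0],0,0],
  [[-0.33,-0.9,0],0,0],
])

```text
time: 9.1
tool_pos: [500.1, 214.4, 222.0]
tcp_rot: [-1.572, -0.0, 3.028]
contact_force: [0.7, -0.0, 1.6]
grip_width: 0.2
```

apply_moves([
  [[-0.06,-0.14,0],0,0],
  [[-0.13,-0.28,0],0,0],
  [[-0.2,-0.42,0],0,0],
  [[-0.27,-0.56,0],0,0],
  [[-0.34,-0.7,0],0,0],
])

```text
time: 9.72
tool_pos: [503.5, 214.0, 229.1]
tcp_rot: [-1.572, -0.001, 3.028]
contact_force: [1.3, -0.5, 2.2]
grip_width: 0.7
```

```bash
python3 go.py 508 214 240; python3 - <<'E'
from h import *
S=vision.capture("scene")
w=cv2.resize(S[90:310,210:430],None,fx=2.7,fy=2.7,interpolation=cv2.INTER_CUBIC);cv2.imwrite("pics/s5.png",w[:,:,::-1])
E
```

```text
t 9.725 pos [503.5 214.  229.1] rot [-1.572e+00 -1.000e-03  3.028e+00] F [ 1.3 -0.5  2.2] w 0.7 q [0.26 0.39 1.48 0.   1.27 1.95]
shift cm [-0.44 -1.09 -0.05] turn y 0.002
```

View pics/s5.png

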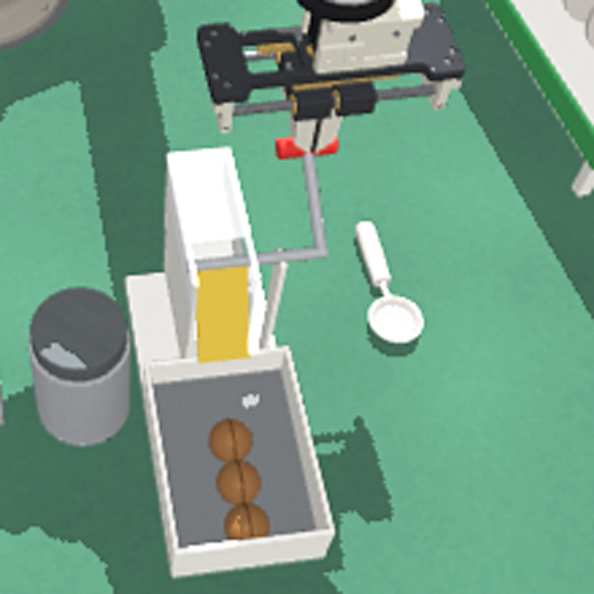

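The lid is nearly shut, the finger is still on the bar (crop (307,148)), and the walnuts lie in the tray. I'll take the last stretch slower.

apply_moves([
  [[-0.05,-0.1,0],0,0],
  [[-0.1,-0.2,0],0,0],
  [[-0.16,-0.3,0],0,0],
  [[-0.21,-0.4,0],0,0],
  [[-0.26,-0.5,0],0,0],
])

```text
time: 10.4
tool_pos: [506.3, 213.7, 234.3]
tcp_rot: [-1.572, -0.0, 3.028]
contact_force: [0.6, -1.1, 1.4]
grip_width: 0.3
```

apply_moves([
  [[-0.04,-0.08,0],0,0],
  [[-0.08,-0.16,0],0,0],
  [[-0.12,-0.24,0],0,0],
  [[-0.16,-0.32,0],0,0],
  [[-0.2,-0.4,0],0,0],
])

```text
time: 11.02
tool_pos: [508.3, 213.4, 238.4]
tcp_rot: [-1.572, -0.0, 3.028]
contact_force: [2.0, -0.3, 2.1]
grip_width: 0.5
```

apply_moves([
  [[-0.02,-0.08,0],0,0],
  [[-0.04,-0.16,0],0,0],
  [[-0.06,-0.24,0],0,0],
  [[-0.08,-0.32,0],0,0],
  [[-0.1,-0.4,0],0,0],
])

```text
time: 11.65
tool_pos: [509.1, 213.3, 242.2]
tcp_rot: [-1.572, -0.001, 3.028]
contact_force: [0.9, -0.1, -0.1]
grip_width: 0.3
```

```bash
python3 go.py 508 214 240; python3 - <<'E'
from h import *
S=vision.capture("scene")
w=cv2.resize(S[90:310,210:430],None,fx=2.7,fy=2.7,interpolation=cv2.INTER_CUBIC);cv2.imwrite("pics/s6.png",w[:,:,::-1])
E
```

```text
t 11.65 pos [509.1 213.3 242.2] rot [-1.572e+00 -1.000e-03  3.028e+00] F [ 0.9 -0.1 -0.1] w 0.3 q [0.26 0.39 1.45 0.   1.31 1.94]
shift cm [ 0.12  0.22 -0.05] turn y 0.002
```

View pics/s6.png

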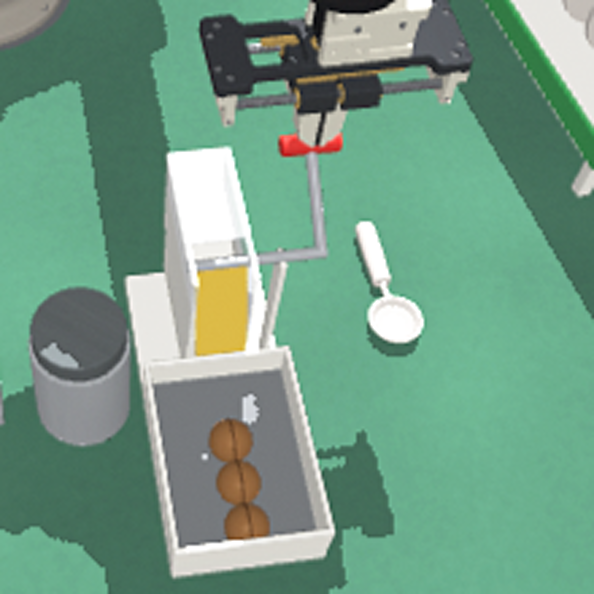

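Contact force is now zero and the lid is shut. I'll lift slowly a few mm more, then retreat upward.

apply_moves([
  [[0,-0.08,0],0,0],
  [[0,-0.2,0],0,0],
  [[0,-0.4,0],0,0],
  [[0,-0.7,0],0,0],
  [[0,-1.1,0],0,0],
])

```text
time: 12.32
tool_pos: [509.2, 213.3, 253.7]
tcp_rot: [-1.572, -0.001, 3.028]
contact_force: [0.3, 0.1, 0.4]
grip_width: 0.1
```

apply_moves([
  [[0,-1,0],0,0],
  [[0,-2.5,0],0,0],
  [[0,-4,0],0,0],
  [[0,-5.5,0],0,0],
  [[0,-6.5,0],0,0],
])

```text
time: 12.95
tool_pos: [509.5, 213.3, 320.1]
tcp_rot: [-1.572, 0.001, 3.028]
contact_force: [0.5, 0.7, -0.9]
grip_width: 0.4
```

apply_moves([
  [[0,-0.5,0],0,0],
  [[0,-0.5,0],0,0],
  [[0,-0.5,0],0,0],
])

```text
time: 13.32
tool_pos: [509.3, 213.2, 324.5]
tcp_rot: [-1.572, -0.0, 3.028]
contact_force: [0.2, 1.1, 0.0]
grip_width: 0.4
```

```bash
python3 go.py 508 214 240; python3 - <<'E'
from h import *
S=vision.capture("scene");T=vision.capture("top")
a=red(S);print(a[0],a[2], "expected shut",proj("scene",[507.8,212.1,216.6]))
w=np.hstack([cv2.resize(S[90:310,170:430],None,fx=1.53,fy=1.53),cv2.resize(T[90:310,100:360],None,fx=1.53,fy=1.53)])
cv2.imwrite("pics/s7.png",w[:,:,::-1])
S0=cv2.imread("pics/scene0.png")[:,:,::-1]
d=cv2.absdiff(S,S0).max(2)
for n,(x0,y0,x1,y1) in dict(can=(218,195,262,256),tongs=(188,175,214,252),spoon=(338,170,370,220),lid=(280,188,304,222)).items(): print(n,(d[y0:y1,x0:x1]>40).mean().round(3))
E
```

```text
t 13.325 pos [509.3 213.2 324.5] rot [-1.572 -0.     3.028] F [0.2 1.1 0. ] w 0.4 q [0.26 0.34 1.29 0.   1.51 1.94]
shift cm [ 0.13  8.45 -0.05] turn y 0.002
[324.05555556 144.33333333] ((324.4061279296875, 144.47174072265625), (21.118927001953125, 5.945643901824951), 2.726310968399048) expected shut [[324.33018004 144.0155348 ]]
can 0.437
tongs 0.656
spoon 0.0
lid 0.0
```

View pics/s7.png

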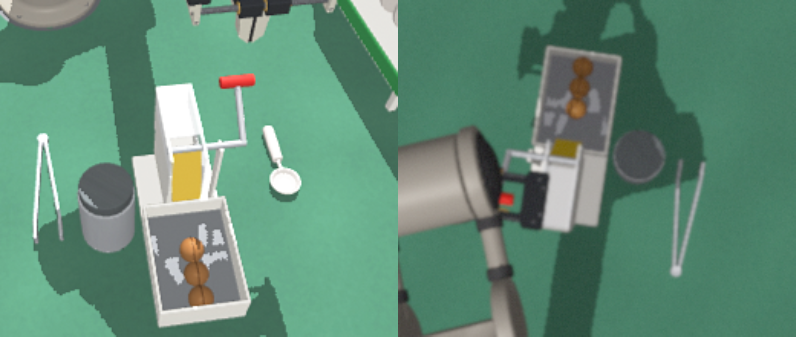

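The lid and bar are back at the shut position and the three walnuts are in the tray. The canister (top view (257,192)), tongs pivot (282,267) and spoon sit where they started. The differences flagged on the canister and tongs look like moving arm shadows.

```bash
python3 -c "
from plant import order
print(order.close_job())"
```

```text
the job is handed in; nothing more can be done
None
```

I pressed the lever to its stop with the closed fingertips, and all three walnuts rolled into the catch tray. I then eased the lever up along its arc over about 5 s, slowing to about 6 mm/s near the end, and retreated about 85 mm above the bar. I handed the job in at about 13.4 s of the 48 s allowed.

**Stop reached:** pushing 1.5 mm further gave no more travel and the force rose to about 12 N.

**Lid closed gently:** the finger stayed on the bar until the contact force fell to about zero as the lid shut. In the last pictures the bar was within 0.1 px of its starting place, and the lid area had not changed.

**Bystanders:** the spoon area was unchanged. A plain picture difference flagged the canister and tongs (44% and 66% of pixels), which I put down to the arm's shadow moving. By eye, both are within about 1 px of where they started in the top view.

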